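Third hand at the probe station: hold a bracket against the sprung stop

ROBOT

A 6-joint arm with a two-finger parallel gripper is mounted at the origin on the work surface. World frame = base frame: x ahead of the robot, y to its left, z up, the work surface at z = 0. Lengths are in m, angles in rad, forces in N, time in s.
With the tool pointing down it reaches from about 0.35 to 0.775 m from the base axis. Payload 7.3 kg.
Tool frame: the origin (TCP) lies at the centre of the arm's flange, where the gripper is bolted on; the fingertips stand 178 mm ahead of it and the grasp point (between the pads) lies 159 mm ahead of it (tip_extent is the distance from the TCP to the fingertips, in m); z points along the fingers, y is the line along which they close (so a half turn about z gives the same grasp; the last joint's range is limited). The gripper opens to 92 mm and grips with 3 to 60 N. Pads are 19 mm wide; open, the fingers measure 130 mm over their backs; the gripper's body (75 mm by 190 mm) begins 47 mm behind the grasp point.
Start: joints at [-1.41, 0.342, 1.524, -0, 1.275, -0.146], TCP at [0.159, -0.5, 0.405] pointing down, gripper open.
Joint ranges: [-2.53, 2.53], [-0.77, 2.02], [0.04, 2.7], [-1, 4.14], [0.28, 2.66], [-3.11, 3.11]. Speed limits (rad/s): [2.57, 2.57, 3.14, 3.14, 3.14, 3.14].

INTERFACE

Orientations are given as [roll, pitch, yaw] about the fixed x, y, z axes, in that order (R = Rz(yaw) Ry(pitch) Rx(roll)).
In Python, from cell import * gives the robot as it stands.
- The arm moves only by the tool arm_command, never from a script. Its arguments are lists of equal length, an entry for each row: "xyz": the shift along the world's x, y, z in mm, a list of three; "spin": the turn about the world's z in degrees. In form: {"xyz": [[tx, ty, tz], ...], "spin": [spin, ...]}. A call has 1 to 20 rows; each row shifts and turns the commanded pose from where the row before left it; what a row does not reach is not made up. A row lasts 1/10 s, in which the tool goes at most 50 mm and 8.59 degrees, less where a joint would pass 70% of its speed; a pose out of reach is approached as far as the arm can. A call with a gripper value outside its range is refused whole. "jaw" is the opening, from -1 (shut) to 1 (fully open), set as the call begins (left out, the last holds). The fingers move at their own pace and stop on an object; "squeeze" is the grip in N (left out, the last holds). Time passes only in rows, so rows that do not move let the fingers close. It gives the time, the measured TCP pose, the force, the opening and the grip force at its end, in the units of the state.
- observe(): the state, without advancing time (a new reading comes with each control period).
- read_camera(name): name is "scene" or "top" or "wrist"; returns a dict with "img" (384x512x3 uint8, red, green, blue), "depth" (384x512 float32, m along the optical axis (not along the pixel's ray), 0 where there is no reading), "fx", "fy", "cx", "cy" (pixels), "world_from_camera" (4x4, takes a point from camera to world coordinates). Camera axes: x right, y up, looking along -z (the intrinsics and any distortion apply to the point x, -y, -z); pixel columns grow to the right and rows downward; lengths in m; the calibration is good to about 2 mm. The wrist camera is an equidistant fisheye: a pixel r from the principal point sees the ray r / f radians off the axis. A picture is of the moment at which its call begins.
- hand_in(): hands the job in; it is judged then, once.
The state is a dict: "time": time; "qpos": joint angles; "qvel": joint speeds; "joint_efforts": joint torques, N m; "tool_pos": TCP position; "tool_rot": TCP orientation; "contact_force": force on the tool from outside, world axes, zero at the start; "torque": the same for the moment, N m; "opening": finger opening in m; "grip_force": force on a finger pad.
Only numpy, scipy, OpenCV 4.12 (cv2) and the standard library are available. Lean on these libraries where they do the work, as an engineer would, in place of code of your own. Each camera call takes 0.05 s, during which the arm holds its last target. There are 200 camera calls.

TASK

On the probe-station stage, swing the raised stop bar down until it rests in its catch. Then slide the aluminium bracket, lying flat on the stage with its foot's front edge square to the stop and centred on it, against the brass sprung pad and press with about 10 newtons, so that a technician can screw it down. Keep that push steady for at least three seconds and finish while still holding it there, without letting go; do not shift the thumbscrews and the lens that stand on the stage.

Things in the scene. Friction and masses are not known exactly. Their poses are not given: they have to be found in the camera images.
- stage: Fixed black steel stage, a stack of plates; the top one is 260 (x) x 300 (y) mm, its flat upper face 60 mm above the origin (centre of the underside, on the table). x is the push direction, away from the robot, within 20 degrees of world x; y runs along the stop bar; z up. Two micrometers stick out 56 mm at its -x side, below the upper face. Tapped holes at x 14, y -31 and 31 mm.
- stop_bar (a joint): Angle of the hinged stop bar (rad): 0 = level, resting in its catch; grows as the free end swings up in the stage's y-z plane; starts at 0.45 to 1.0. Aluminium bar 12 mm wide (x), 16 mm tall, running from the hinge to the stage's -y. Stiff hinge (0.32 N m), stays where left; a few newtons push it down. When down: top 36 mm above the upper face, front face at stage x = 49 mm.
- bar_hinge (a point): Point on the stop bar's hinge axis, middle of the bar: stage x = 55, y = 95, 88 mm above the table. Axes as the stage's. The steel hinge clevis around it is 32 (x) x 22 (y) mm and 44 mm tall above the upper face.
- bar_tab (a point): Centre of the top of the flat tab at the stop bar's free end, where it can be pushed down or pinched: tab 22 (x) x 26 (along the bar) x 8 mm thick, its centre 213 mm from the hinge axis and its top 8 mm above the bar's centre line.
- stop_pad (a joint): How far the sprung brass pad is pushed back towards the bar (m): 0 free, 0.012 at its end stop. Linear spring of 1.5 N per mm without preload (10 N gives 6.7 mm).
- pad_face (a point): Centre of the pad's front face. The brass pad is 50 mm wide (y) x 24 mm tall x 8 mm thick, in front of (-x) the middle of the bar. With the bar down and the pad free this point is at stage x = 27, y = 0 mm, 15 mm above the stage's upper face, the pad reaching from 3 to 27 mm above it. It looks to the stage's -x.
- bracket: Loose aluminium bracket, 0.2 to 0.45 kg, lying on the stage before the bar, turned up to 20 degrees; slides with about 1 to 5 N of friction. Origin: centre of its underside. Foot 70 (x) x 80 (y) x 14 mm with two slots; its front edge, x = +35 mm, meets the pad. Upright web to grasp: 14 mm thick in x (centred at x = -12), 44 mm wide in y, from 14 to 54 mm above the underside.
- catch (a point): Middle of the catch, where the bar's centre line comes to rest: a steel fork on the stage at x = 55, y = -85 mm, 28 mm above the upper face; 18 mm gap, 32 mm wide over all in x, 14 mm in y, 36 mm tall. (Beyond the stage, left and right, stand fixed steel platens 75 mm high.)
- thumbscrew_a: Bystander: steel thumbscrew, 18 mm wide, 28 mm tall, standing head down near the stage's front left corner. Origin: underside.
- thumbscrew_b: Bystander: the same thumbscrew near the stage's right edge.
- lens_a: Bystander: microscope objective, 28 mm wide, 40 mm tall, standing on the stage beyond the bar.
Things that resemble listed ones, but are neither listed nor needed, are in the scene too. Leave any purple or red look-alike of the bracket alone.

How it is judged:
On the way, in this order (a step that is already met when the one before it is completed fails the run):
1. the stop bar is down in its catch (value of joint stop_bar below 0.05 rad), for 0.2 s.
2. the bracket is pressed flat, square and centred against the pad with 6 to 14 N for 2 s (value of joint stop_bar below 0.05 rad and contact force between bracket and stop_pad between 6 and 14 N and y of bracket in the frame of stage between -0.008 and 0.008 m and angle between the x axis of bracket and the x axis of stage, either way round below 0.09 rad and x of bracket in the frame of stage above -0.02 m and angle between bracket's own z axis and vertical below 0.06 rad and z of bracket in the frame of stage between 0.056 and 0.065 m and contact force between the fingers and bracket above 1 N), for 2 s.
At the end, for the whole second after the job is handed in: The bar is down (within 0.05 rad); the bracket, held by the fingers, lies flat on the stage (tilt below 0.06 rad, within 5 mm), centred on the pad within 8 mm, square within 0.09 rad, still, and presses on the pad with 6 to 14 N, all through the last second (all of step 2 and linear speed of bracket below 0.01 m/s); the arm keeps its last pose, push and grip.
It fails at once if a thumbscrew or the lens on the stage is shifted by more than 30 mm (distance of any of thumbscrew_a, thumbscrew_b, lens_a from where it was at the start of the episode above 0.03 m).
It also fails if it takes over 58 s, if anything falls off the work surface, if the arm or the gripper's body presses on something with over 40 N, if the wrist force passes 120 N, or if a joint passes its speed limit or range.

## Working session

There is one attempt and no reset: what is moved stays moved. The work goes in short steps, Python scripts to look and compute and a tool call to move; the robot and the scene stay as the last step left them, time stands still between calls to the robot, and variables do not carry over. Pictures are saved under pics/ and viewed, at most 10 in all, crops included, and the job is handed in when it is done.

Besides the shell and the picture viewer there is one more tool, called after "Call:" as a command line: name --pt "numbers of a row" for each row, then --argument value for the rest. arm_command: Moves the arm, as the interface text tells. Its arguments: {"type":"object","properties":{"xyz":{"type":"array","items":{"type":"array","items":{"type":"number"}}},"spin":{"type":"array","items":{"type":"number"}},"jaw":{"type":"number"},"squeeze":{"type":"number"}},"required":["xyz","spin"]}

```bash
mkdir -p pics; ls; cat > h.py <<'E'
from cell import *
import numpy as np, cv2
def snap(n):
    c=read_camera(n); np.savez(f'pics/{n}.npz',**c); return c
def load(n): return dict(np.load(f'pics/{n}.npz'))
def pt(c,u,v,w=1):
    u=int(u);v=int(v)
    p=c['depth'][v-w:v+w+1,u-w:u+w+1]; d=np.median(p[p>0]) if (p>0).any() else np.nan
    X=np.array([(u-c['cx'])/c['fx']*d,-(v-c['cy'])/c['fy']*d,-d,1]); return (c['world_from_camera']@X)[:3]
def png(c,f,box=None,k=1):
    im=c['img'][...,::-1]
    if box: im=im[box[1]:box[3],box[0]:box[2]]
    cv2.imwrite(f,cv2.resize(im,None,fx=k,fy=k,interpolation=cv2.INTER_CUBIC))
E
python3 - <<'E'
from h import *
s=observe(); print(s)
a=snap('scene');b=snap('top')
im=np.vstack([a['img'],b['img']])
for c in (a,b): print(c['fx'],c['cx'],c['cy'],c['world_from_camera'].round(3).tolist())
png(a,'pics/s1.png',None,1.5);png(b,'pics/t1.png',None,1.5)
E
```

```text
pics
{'time': 0.0, 'qpos': array([-1.40999217e+00,  3.42724229e-01,  1.52504191e+00, -3.32095644e-05,
        1.27540451e+00, -1.45996069e-01]), 'qvel': array([-0.00019955,  0.00248367, -0.00079634,  0.00046885, -0.0008211 ,
        0.00051109]), 'joint_efforts': array([-1.05420484e-03, -4.31246889e+01, -2.44221032e+01,  7.18700350e-02,
        5.59714402e-02, -9.08554171e-05]), 'tool_pos': array([ 0.15855078, -0.50033554,  0.40403528]), 'tool_rot': array([-3.14002683e+00, -1.98145096e-04,  3.06809765e-01]), 'contact_force': array([-0.58958787, -0.32032669,  0.16810927]), 'torque': array([-0.02921947,  0.00763845,  0.00554629]), 'grip_force': 0.0, 'opening': 0.09132468634206231}
429.5898137296678 258.20390848800116 189.3158687369165 [[0.725, -0.546, 0.421, 0.861], [0.689, 0.565, -0.453, -0.348], [0.01, 0.618, 0.786, 0.764], [0.0, 0.0, 0.0, 1.0]]
462.0846693751912 254.39971685601273 188.04048993217907 [[-0.026, 0.988, -0.154, 0.353], [-1.0, -0.026, -0.002, 0.029], [-0.006, 0.154, 0.988, 1.116], [0.0, 0.0, 0.0, 1.0]]
```

View pics/s1.png

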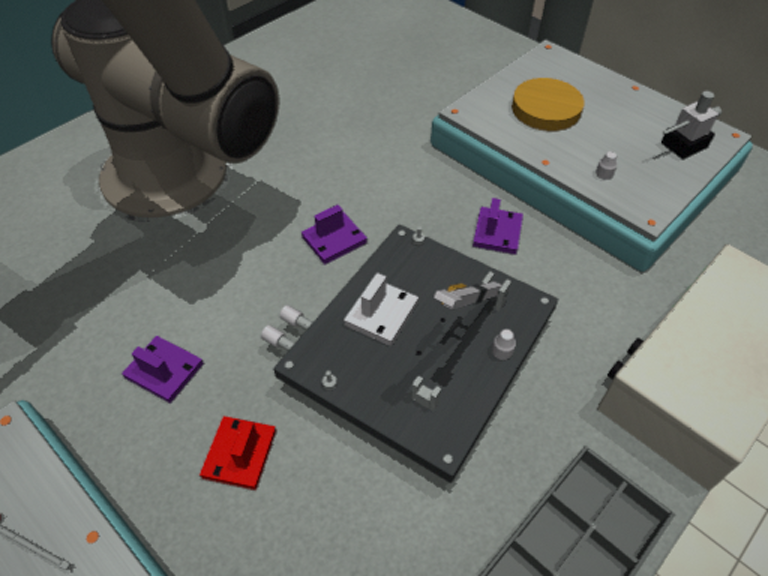

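View pics/t1.png

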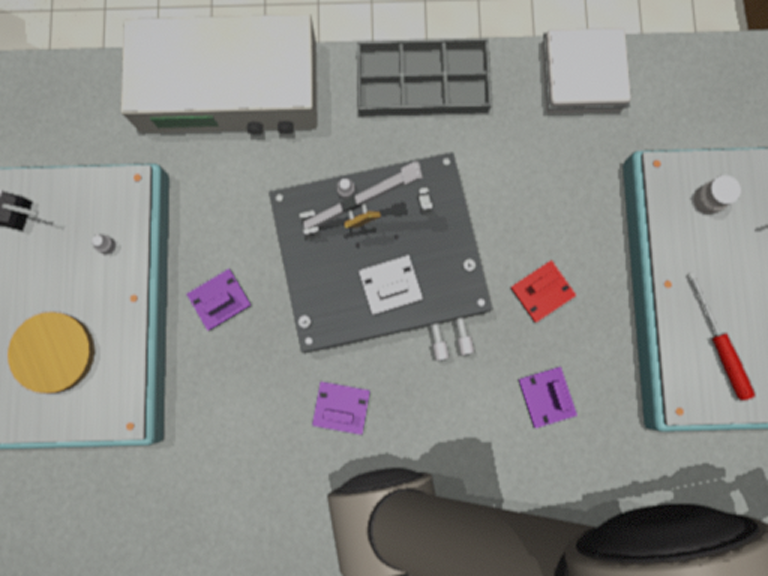

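The top view shows the stage with corners at (270,190), (453,154), (491,311) and (303,351). The grey bracket is at (390,283), the hinge at (310,220), the raised tab at (411,172) and the catch at (425,200). Thumbscrews stand at (305,321) and (469,265), and the lens at (345,186).

Possible bracket mix-ups in the top view are purple at (219,299), (341,408) and (547,397), and red at (543,291). I choose the uncoloured one on the stage at (390,283). In the scene view it is at (382,308), with the tab at (447,298) and the catch at (425,390).

```bash
python3 - <<'E'
from h import *
def cloud(c):
    d=c['depth'];v,u=np.mgrid[:384,:512]
    P=np.stack([(u-c['cx'])/c['fx']*d,-(v-c['cy'])/c['fy']*d,-d,np.ones_like(d)],-1)@c['world_from_camera'].T
    P=P[...,:3]; P[d==0]=np.nan; return P
for n in('top','scene'):
    c=load(n);P=cloud(c);X=P.reshape(-1,3)
    roi=(np.abs(X[:,0]-.55)<.25)&(np.abs(X[:,1]-.02)<.22)
    m=roi&(np.abs(X[:,2]-.06)<.006); print(n,'stage z',np.median(X[m,2]))
    mm=m.reshape(384,512).astype('uint8')
    k,l,st,_=cv2.connectedComponentsWithStats(mm); i=1+np.argmax(st[1:,4])
    q=P[l==i][:,:2].astype('float32'); r=cv2.minAreaRect(q*1000);print('stage',r)
    # bracket foot, white & z .07-.08
    b=c['img'].min(-1).reshape(-1)>110
    for lo,hi,nm in((.068,.082,'foot'),(.104,.124,'web')):
        m=roi&(X[:,2]>lo)&(X[:,2]<hi)&(X[:,0]<r[0][0]/1000+.02)
        k,l,st,ce=cv2.connectedComponentsWithStats(m.reshape(384,512).astype('uint8'))
        for i in range(1,k):
            if st[i,4]>25:
                q=P[l==i]; print(nm,ce[i].round(),st[i,4],np.median(q[:,2]).round(4),[np.round(t,1) for t in cv2.minAreaRect((q[:,:2]*1000).astype('float32'))])
t=load('top');s=load('scene')
for nm,c,px in (('tab t',t,(411,172)),('tab s',s,(447,298)),('bar t',t,(365,194)),('catch t',t,(425,195)),('hinge t',t,(310,215)),('screwTL',t,(279,197)),('TR',t,(447,161)),('BR',t,(481,302)),('BL',t,(308,341)),('scr TL s',s,(545,300)),('BL',s,(402,233)),('BR',s,(290,365)),('TR',s,(448,459)),('th a',t,(305,321)),('th b',t,(469,265)),('lens',t,(345,184)),('plat L',t,(137,297)),('platR',t,(668,284))):
    print(nm,pt(c,px[0]/1.5,px[1]/1.5).round(4))
x=np.hstack([cv2.resize(t['img'][95:240,175:335],(400,362)),cv2.resize(s['img'][145:320,180:380],(400,350))[:350] if 0 else cv2.resize(s['img'][145:326,180:380],(400,362))])
cv2.imwrite('pics/c1.png',x[...,::-1])
E
```

```text
top stage z 0.05999914805619433
stage ((568.7850952148438, 34.05244445800781), (261.0816345214844, 300.5372619628906), 11.065384864807129)
foot [260. 189.] 904 0.0738 [array([510.7,  17.8]), array([70.1, 79.8]), np.float64(16.0)]
foot [312. 177.] 40 0.0698 [array([ 539., -104.]), array([16.4, 15.8]), np.float64(62.3)]
foot [203. 214.] 37 0.0701 [array([458.6, 149.3]), array([15.2, 16. ]), np.float64(76.0)]
web [262. 192.] 135 0.1137 [array([499.4,  14.3]), array([14.3, 43.8]), np.float64(16.4)]
scene stage z 0.059771239510839624
stage ((570.3270263671875, 33.301361083984375), (260.8235778808594, 303.82135009765625), 10.994109153747559)
foot [279. 158.] 37 0.0706 [array([462.1, 147. ]), array([13.3, 14.3]), np.float64(42.3)]
foot [256. 209.] 944 0.0737 [array([513.2,  15.7]), array([70.9, 81.6]), np.float64(15.3)]
foot [219. 254.] 57 0.07 [array([ 541.3, -105.8]), array([16.2, 17.8]), np.float64(68.3)]
web [249. 192.] 178 0.1133 [array([502.2,  12.2]), array([14.9, 44.8]), np.float64(16.4)]
tab t [ 0.6347 -0.0118  0.243 ]
tab s [ 0.6388 -0.0202  0.2477]
bar t [0.6233 0.051  0.1833]
catch t [ 0.648  -0.0389  0.0812]
hinge t [0.616  0.1368 0.1042]
screwTL [0.6578 0.1885 0.06  ]
TR [ 0.7094 -0.0779  0.0602]
BR [ 0.4831 -0.1193  0.0615]
BL [0.4304 0.1457 0.0601]
scr TL s [0.6581 0.1865 0.0616]
BL [0.4325 0.144  0.0602]
BR [ 0.4845 -0.1215  0.0609]
TR [ 0.7091 -0.0792  0.0604]
th a [0.4584 0.1479 0.0787]
th b [ 0.5393 -0.1017  0.0759]
lens [0.6648 0.0822 0.0996]
plat L [0.5017 0.4024 0.0767]
platR [ 0.5013 -0.402   0.0762]
```

View pics/c1.png

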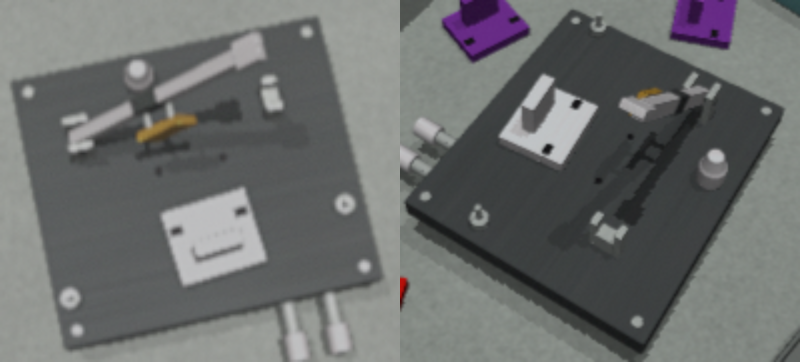

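The crop confirms the choice: the uncoloured bracket lies on the stage with its web on the robot side. The bar is up about 0.78 rad with its tab at (247,48). The stage is at about (570, 33.5) mm with yaw 11°, and the bracket at (512, 17) mm with yaw about 16°. I'll shut the jaw and move above the tab.

Call:
arm_command --pt "15 20 10" --pt "24 25 10" --pt "24 25 10" --pt "24 25 10" --pt "24 25 10" --pt "24 25 10" --pt "24 25 0" --pt "24 25 0" --pt "24 25 0" --pt "24 25 0" --pt "24 25 0" --pt "24 25 0" --pt "24 25 0" --pt "24 25 0" --pt "24 25 0" --pt "24 25 0" --pt "24 25 0" --pt "24 25 0" --pt "20 25 0" --pt "7 31 0" --spin '[4.2, 4.2, 4.2, 4.2, 4.2, 4.2, 4.2, 4.2, 4.2, 4.2, 4.2, 4.2, 4.2, 4.2, 4.2, 4.2, 4.2, 4.2, 4.2, 3.6]' --jaw -1

```text
time: 2.1
tool_pos: [0.61, 0.0012, 0.4635]
tool_rot: [-3.14, -0.0, 1.765]
contact_force: [-0.2, -0.6, -0.4]
opening: 0.0005
grip_force: 0.0
```

Call:
arm_command --pt "12 0 0" --pt "11 0 -6" --pt "0 0 -12" --pt "0 0 -12" --pt "0 0 -12" --pt "1.4 -7 -9" --pt "1.4 -7 -9" --pt "1.4 -7 -9" --pt "1.4 -7 -10" --pt "1.4 -7 -10" --pt "0.8 -5 -10" --pt "0.8 -5 -10" --pt "0.8 -5 -10" --pt "0.8 -4 -10" --pt "0.8 -4 -9" --spin '[0, 0, 0, 0, 0, 0, 0, 0, 0, 0, 0, 0, 0, 0, 0]'

```text
time: 3.6
tool_pos: [0.6426, -0.0577, 0.3258]
tool_rot: [-3.141, -0.0, 1.763]
contact_force: [-0.7, -0.5, -0.7]
opening: 0.0004
grip_force: 0.2
```

```bash
python3 - <<'E'
from h import *
a=snap('scene');b=snap('top')
im=np.hstack([cv2.resize(a['img'][130:330,180:400],(400,364)),cv2.resize(b['img'][70:252,170:370],(400,364))])
cv2.imwrite('pics/c2.png',im[...,::-1]); print(observe()['time'])
E
```

```text
3.7
```

View pics/c2.png

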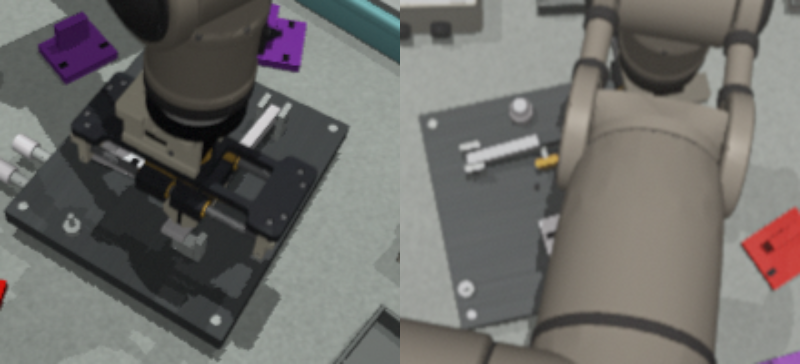

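The picture shows the fingers over the tab at about (180,225), and the bar is swinging down with them. I'll continue to the bottom.

Call:
arm_command --pt "0.4 -2 -8" --pt "0.4 -2 -8" --pt "0.4 -2 -8" --pt "0.4 -2 -8" --pt "0.3 -2 -8" --pt "0.3 -1 -6" --spin '[0, 0, 0, 0, 0, 0]'

```text
time: 4.3
tool_pos: [0.6447, -0.0687, 0.2797]
tool_rot: [-3.141, -0.0, 1.762]
contact_force: [0.8, 0.1, 0.8]
opening: 0.0
grip_force: 0.2
```

Call:
arm_command --pt "0 0 -2" --pt "0 0 -2" --pt "0 0 -2" --pt "0 0 -1" --spin '[0, 0, 0, 0]'

```text
time: 4.7
tool_pos: [0.6449, -0.0685, 0.2742]
tool_rot: [3.141, 0.0, 1.762]
contact_force: [-2.6, 0.6, 6.3]
opening: 0.0005
grip_force: 3.3
```

Call:
arm_command --pt "0 0 -1" --pt "0 0 -1" --pt "0 0 0" --pt "0 0 3" --pt "0 0 10" --pt "0 0 25" --pt "0 0 35" --pt "-30 15 10" --pt "-40 20 0" --pt "-40 20 0" --pt "-24 17 0" --pt "-10 10 0" --pt "0 0 0" --pt "0 0 0" --spin '[0, 0, 0, 0, 0, 0, 0, 1, 1, 1, 1, 1, 0, 0]' --jaw 0.2

```text
time: 6.1
tool_pos: [0.5018, 0.0132, 0.3552]
tool_rot: [3.14, 0.001, 1.85]
contact_force: [0.0, -0.3, -0.6]
opening: 0.0551
grip_force: 0.0
```

```bash
python3 - <<'E'
from h import *
w=snap('wrist');a=snap('scene');s=observe();print(s['time'],s['tool_pos'],s['tool_rot'],s['opening'],w['fx'],w['cx'],w['cy'],w['world_from_camera'].round(3).tolist())
im=np.hstack([cv2.resize(a['img'][130:330,180:400],(330,300)),cv2.resize(w['img'],(400,300))])
cv2.imwrite('pics/c3.png',im[...,::-1])
E
```

```text
6.2 [0.50192399 0.01284736 0.35467564] [3.14099213e+00 4.79386227e-04 1.84883627e+00] 0.05504237859708068 297.3186396354542 254.99211181487286 197.07809147001566 [[0.961, -0.266, -0.072, 0.483], [0.275, 0.929, 0.246, 0.078], [0.001, -0.256, 0.967, 0.335], [0.0, 0.0, 0.0, 1.0]]
```

View pics/c3.png

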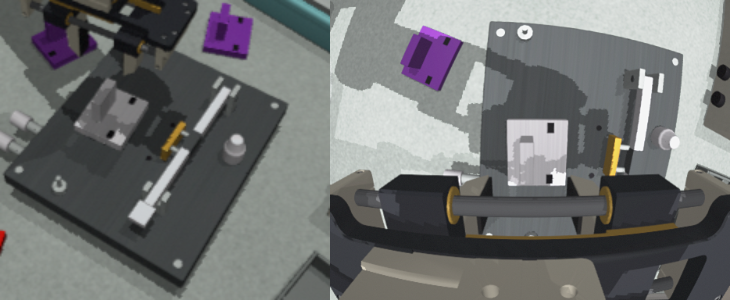

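The bar is down, lying through the catch at (160,190), and the brass pad at (173,137) faces the bracket at (112,112). I'll measure the bracket, pad and stop again from the scene and wrist cameras.

```bash
cat >> h.py <<'E'
def cloud(c,fish=False):
    d=c['depth'];v,u=np.mgrid[:384,:512]
    x=(u-c['cx'])/c['fx'];y=(v-c['cy'])/c['fy']
    if fish:
        r=np.hypot(x,y)+1e-9; k=np.tan(r)/r; k[r>1.3]=np.nan; x=x*k;y=y*k
    P=np.stack([x*d,-y*d,-d,np.ones_like(d)],-1)@c['world_from_camera'].T
    P=P[...,:3]; P[d==0]=np.nan; return P
def blobs(P,lo,hi,x0,x1,y0,y1,minn=40,mask=None):
    m=(P[...,2]>lo)&(P[...,2]<hi)&(P[...,0]>x0)&(P[...,0]<x1)&(P[...,1]>y0)&(P[...,1]<y1)
    if mask is not None: m&=mask
    k,l,st,ce=cv2.connectedComponentsWithStats(m.astype('uint8'))
    for i in range(1,k):
        if st[i,4]>minn:
            q=P[l==i]; r=cv2.minAreaRect((q[:,:2]*1000).astype('float32'))
            print(ce[i].round(),st[i,4],'z',np.median(q[:,2]).round(4),[np.round(t,1) for t in r])
E
python3 - <<'E'
from h import *
for n in('scene','wrist'):
    c=load(n);P=cloud(c,n=='wrist')
    i=c['img'].astype(int); br=(i[...,0]-i[...,2]>50)
    print(n,'foot');blobs(P,.069,.079,.42,.57,-.06,.1)
    print('web');blobs(P,.105,.122,.45,.55,-.04,.08)
    print('bar');blobs(P,.091,.1,.55,.70,-.15,.2)
    print('pad');blobs(P,.06,.1,.55,.65,-.04,.1,15,br)
    print('stage');blobs(P,.057,.063,.35,.8,-.2,.3,3000)
E
```

```text
scene foot
[256. 209.] 922 z 0.0736 [array([513.2,  15.5]), array([71.2, 81.6]), np.float64(16.0)]
web
[249. 192.] 173 z 0.1132 [array([501.9,  12.8]), array([14.3, 45.5]), np.float64(15.1)]
bar
[298. 238.] 944 z 0.0958 [array([627.5,  28.7]), array([ 32.8, 234.8]), np.float64(10.6)]
[337. 225.] 58 z 0.0969 [array([665. ,  79.7]), array([15.2, 17.9]), np.float64(75.9)]
pad
[295. 223.] 125 z 0.0861 [array([597.3,  42.4]), array([16.2, 60.8]), np.float64(14.9)]
stage
[280. 235.] 12935 z 0.0598 [array([570.7,  32.6]), array([260.4, 302.4]), np.float64(11.0)]
wrist foot
[267. 192.] 5325 z 0.0736 [array([511.3,  15.3]), array([70.1, 79.2]), np.float64(16.1)]
web
[251. 208.] 928 z 0.1136 [array([499.5,  11.6]), array([12.8, 43.6]), np.float64(15.7)]
bar
[391. 101.] 123 z 0.0954 [array([589.2, 131.2]), array([ 6.1, 22. ]), np.float64(24.5)]
[399. 160.] 1857 z 0.0956 [array([614.9,  86.2]), array([ 21.5, 122.7]), np.float64(6.5)]
[437. 181.] 266 z 0.0983 [array([662.3,  79.9]), array([16.9, 18.6]), np.float64(20.2)]
pad
[361. 198.] 787 z 0.0851 [array([604.4,  38.8]), array([20.9, 48.2]), np.float64(11.0)]
stage
[309. 125.] 36181 z 0.0595 [array([561.4,  70.3]), array([260.8, 221. ]), np.float64(11.3)]
```

Call:
arm_command --pt "-1 0 -15" --pt "0 0 -15" --pt "0 0 -15" --pt "0 0 -15" --pt "0 0 -15" --pt "0 0 -10" --pt "0 0 -9" --pt "0 0 0" --spin '[0, 0, 0, 0, 0, 0, 0, 0]'

```text
time: 7.0
tool_pos: [0.4998, 0.0133, 0.2596]
tool_rot: [-3.14, -0.001, 1.849]
contact_force: [0.6, -0.3, 0.4]
opening: 0.0551
grip_force: 0.0
```

Call:
arm_command --pt "0 0 0" --pt "0 0 0" --pt "0 0 0" --pt "0 0 0" --pt "0 0 0" --pt "0 0 0" --pt "0 0 0" --pt "0 0 0" --spin '[0, 0, 0, 0, 0, 0, 0, 0]' --jaw -1 --squeeze 25

```text
time: 7.8
tool_pos: [0.4997, 0.0135, 0.2609]
tool_rot: [-3.142, 0.0, 1.85]
contact_force: [-2.4, -0.4, 3.3]
opening: 0.0139
grip_force: 25.0
```

Call:
arm_command --pt "3.8 1.4 0" --pt "3.8 1.4 0" --pt "3.8 1.4 0" --pt "3.8 1.4 0" --pt "3.8 1.4 0" --pt "3.8 1.4 0" --pt "3.8 1.4 0" --pt "3.8 1.4 0" --pt "3.8 1.4 0" --pt "3.8 1.4 0" --pt "0 0 0" --pt "0 0 0" --spin '[-0.5, -0.5, -0.5, -0.5, -0.5, -0.5, -0.5, -0.5, -0.5, -0.5, 0, 0]'

```text
time: 9.0
tool_pos: [0.538, 0.0276, 0.2609]
tool_rot: [3.141, 0.0, 1.762]
contact_force: [-0.7, 1.4, 3.6]
opening: 0.0139
grip_force: 25.0
```

```bash
python3 - <<'E'
from h import *
for n in('wrist','scene','top'):
    c=snap(n);P=cloud(c,n=='wrist')
    i=c['img'].astype(int); br=(i[...,0]-i[...,2]>50)
    print(n,'foot');blobs(P,.069,.079,.42,.6,-.06,.1,100,~br)
    print('pad');blobs(P,.06,.1,.55,.65,-.04,.1,15,br)
w=load('wrist');a=load('scene')
im=np.hstack([cv2.resize(a['img'][130:330,180:400],(330,300)),cv2.resize(w['img'][80:290,200:480],(400,300))])
cv2.imwrite('pics/c4.png',im[...,::-1])
s=observe();print(s['time'],s['tool_pos'],s['tool_rot'],s['contact_force'])
E
```

```text
wrist foot
[276. 196.] 5742 z 0.0736 [array([546.2,  51.6]), array([70.5, 32.6]), np.float64(11.3)]
pad
[356. 211.] 624 z 0.0815 [array([600.8,  54.7]), array([20. , 18.6]), np.float64(15.9)]
scene foot
[273. 219.] 779 z 0.0738 [array([553.9,  23.6]), array([70.5, 69.4]), np.float64(11.0)]
pad
[293. 225.] 88 z 0.0862 [array([597.6,  37.8]), array([15.8, 51.8]), np.float64(12.2)]
top foot
pad
9.15 [0.53797378 0.02761325 0.26092358] [ 3.14042293e+00 -1.60543659e-05  1.76234290e+00] [-0.07149387  1.14109473  4.46686129]
```

View pics/c4.png

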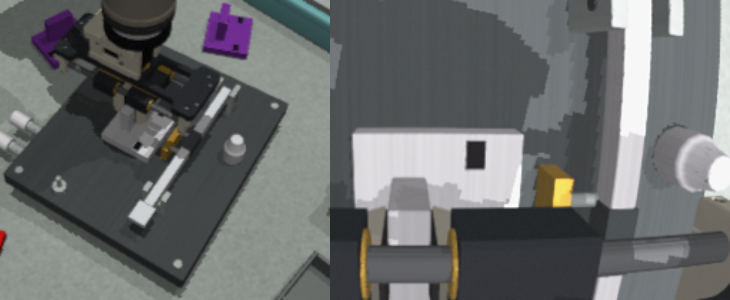

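The bracket is square (11.0–11.3° against the stage's 11°) and within about 1.5 mm of centred. About 12 mm of gap remains before the pad, so I'll close in.

Call:
arm_command --pt "2 0.4 0" --pt "2 0.4 0" --pt "2 0.4 0" --pt "2 0.4 0" --pt "2 0.4 0" --spin '[0, 0, 0, 0, 0]'

```text
time: 9.65
tool_pos: [0.5471, 0.0294, 0.2609]
tool_rot: [-3.139, -0.0, 1.763]
contact_force: [-5.4, -1.7, 7.9]
opening: 0.0138
grip_force: 25.0
```

Call:
arm_command --pt "1 0.2 0" --pt "1 0.2 0" --pt "1 0.2 0" --spin '[0, 0, 0]'

```text
time: 9.95
tool_pos: [0.5499, 0.0299, 0.2609]
tool_rot: [-3.139, 0.0, 1.763]
contact_force: [-7.7, -1.7, 10.2]
opening: 0.0139
grip_force: 25.0
```

Call:
arm_command --pt "1 0.2 0" --pt "1 0.2 0" --spin '[0, 0]'

```text
time: 10.15
tool_pos: [0.5515, 0.0302, 0.261]
tool_rot: [-3.137, -0.0, 1.763]
contact_force: [-10.6, -1.0, 12.0]
opening: 0.014
grip_force: 25.0
```

Call:
arm_command --pt "1 0.2 0" --pt "1 0.2 0" --spin '[0, 0]'

```text
time: 10.35
tool_pos: [0.5531, 0.0305, 0.261]
tool_rot: [-3.136, -0.0, 1.763]
contact_force: [-13.3, -3.3, 14.4]
opening: 0.0137
grip_force: 25.0
```

Call:
arm_command --pt "0 0 0.5" --pt "0 0 0" --pt "0 0 0" --spin '[0, 0, 0]'

```text
time: 10.65
tool_pos: [0.5532, 0.0305, 0.2611]
tool_rot: [-3.136, -0.0, 1.763]
contact_force: [-10.5, -2.8, 9.9]
opening: 0.0142
grip_force: 25.0
```

Call:
arm_command --pt "0 0 0.5" --pt "0 0 0" --pt "0 0 0" --spin '[0, 0, 0]'

```text
time: 10.95
tool_pos: [0.5532, 0.0305, 0.2611]
tool_rot: [-3.136, -0.0, 1.763]
contact_force: [-8.2, -1.5, 5.6]
opening: 0.014
grip_force: 25.0
```

Call:
arm_command --pt "0 0 0.6" --pt "0 0 0" --pt "0 0 0" --spin '[0, 0, 0]'

```text
time: 11.25
tool_pos: [0.5533, 0.0305, 0.2612]
tool_rot: [-3.136, -0.0, 1.763]
contact_force: [-6.5, -3.3, 1.8]
opening: 0.0138
grip_force: 25.0
```

Call:
arm_command --pt "1 0.2 0.1" --pt "1 0.2 0.1" --pt "0 0 0" --spin '[0, 0, 0]'

```text
time: 11.55
tool_pos: [0.5549, 0.0308, 0.2613]
tool_rot: [-3.134, -0.001, 1.763]
contact_force: [-8.8, -3.6, 2.9]
opening: 0.014
grip_force: 25.0
```

Call:
arm_command --pt "1 0.2 0.1" --pt "1 0.2 0.1" --pt "0 0 0" --spin '[0, 0, 0]'

```text
time: 11.85
tool_pos: [0.5565, 0.0311, 0.2613]
tool_rot: [-3.132, -0.001, 1.763]
contact_force: [-11.3, -4.1, 4.2]
opening: 0.0137
grip_force: 25.0
```

```bash
python3 - <<'E'
from h import *
for n in('wrist','scene'):
    c=snap(n);P=cloud(c,n=='wrist')
    i=c['img'].astype(int); br=(i[...,0]-i[...,2]>50)
    print(n,'foot');blobs(P,.069,.079,.42,.62,-.06,.1,100,~br)
    print('pad');blobs(P,.06,.1,.55,.65,-.04,.1,15,br)
    print('bar');blobs(P,.091,.1,.55,.70,-.15,.2)
w=load('wrist');a=load('scene')
im=np.hstack([cv2.resize(a['img'][170:290,220:352],(330,300)),cv2.resize(w['img'][80:290,200:480],(400,300))])
cv2.imwrite('pics/c5.png',im[...,::-1])
s=observe();print(s['time'],s['tool_pos'],s['tool_rot'],s['contact_force'])
E
```

```text
wrist foot
[277. 197.] 5746 z 0.0738 [array([563.1,  54.7]), array([70.9, 32.8]), np.float64(11.2)]
pad
[342. 211.] 474 z 0.086 [array([601.7,  56.1]), array([ 8.9, 14.7]), np.float64(11.7)]
bar
[360.  78.] 275 z 0.0956 [array([589.6, 131.2]), array([ 5.8, 22.5]), np.float64(24.5)]
[385. 147.] 3949 z 0.0954 [array([615.8,  96.9]), array([ 21.7, 100.4]), np.float64(9.7)]
[449. 199.] 661 z 0.0983 [array([661.9,  80.6]), array([18.1, 17.5]), np.float64(46.3)]
[260. 215.] 83 z 0.0953 [array([554.2,  51. ]), array([7.8, 1.2]), np.float64(7.3)]
[276. 233.] 89 z 0.0956 [array([564.2,  43.4]), array([7.5, 2.1]), np.float64(25.7)]
[370. 355.] 103 z 0.0954 [array([651.2, -38.8]), array([ 6.1, 13.7]), np.float64(10.4)]
scene foot
[279. 223.] 736 z 0.0741 [array([569.9,  26.3]), array([70.6, 70.1]), np.float64(12.1)]
pad
[297. 225.] 106 z 0.0862 [array([606. ,  36.6]), array([11.7, 46.8]), np.float64(11.4)]
bar
[276. 214.] 46 z 0.096 [array([567.7,  18.1]), array([29., 12.]), np.float64(56.3)]
[287. 254.] 634 z 0.0956 [array([635.4, -17.7]), array([ 31.9, 139.6]), np.float64(13.7)]
[337. 225.] 72 z 0.0982 [array([665.8,  80.1]), array([15.8, 17.9]), np.float64(78.2)]
11.95 [0.55649734 0.03113344 0.26134687] [-3.13229813e+00 -6.91471682e-04  1.76278151e+00] [-10.29032947  -3.64533114   4.12775043]
```

View pics/c5.png

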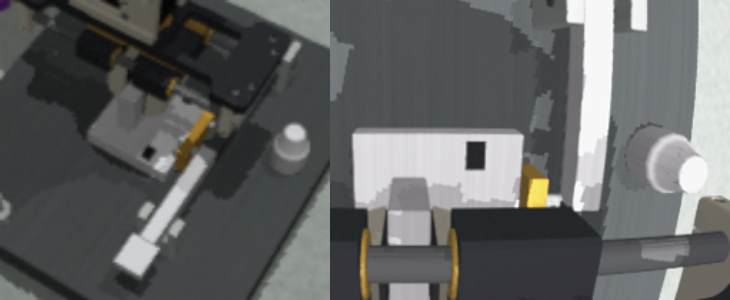

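The pad at (534,187) in the right half is touching the foot and pushed back, and the bar is still down. The estimates put the pad force at 7–10 N, so I'll add a touch more and hold.

Call:
arm_command --pt "0.4 0.1 0.1" --pt "0.4 0.1 0.1" --pt "0 0 0" --pt "0 0 0" --pt "0 0 0" --pt "0 0 0" --pt "0 0 0" --pt "0 0 0" --pt "0 0 0" --pt "0 0 0" --spin '[0, 0, 0, 0, 0, 0, 0, 0, 0, 0]'

```text
time: 12.95
tool_pos: [0.557, 0.0312, 0.2614]
tool_rot: [-3.131, -0.001, 1.763]
contact_force: [-11.5, -5.1, 3.6]
opening: 0.014
grip_force: 25.0
```

Call:
arm_command --pt "0 0 0" --pt "0 0 0" --pt "0 0 0" --pt "0 0 0" --pt "0 0 0" --pt "0 0 0" --pt "0 0 0" --pt "0 0 0" --pt "0 0 0" --pt "0 0 0" --pt "0 0 0" --pt "0 0 0" --pt "0 0 0" --pt "0 0 0" --pt "0 0 0" --pt "0 0 0" --pt "0 0 0" --pt "0 0 0" --pt "0 0 0" --pt "0 0 0" --spin '[0, 0, 0, 0, 0, 0, 0, 0, 0, 0, 0, 0, 0, 0, 0, 0, 0, 0, 0, 0]'

```text
time: 14.95
tool_pos: [0.5571, 0.0313, 0.2614]
tool_rot: [-3.131, -0.001, 1.763]
contact_force: [-11.9, -4.4, 3.0]
opening: 0.0137
grip_force: 25.0
```

Call:
arm_command --pt "0 0 0" --pt "0 0 0" --pt "0 0 0" --pt "0 0 0" --pt "0 0 0" --pt "0 0 0" --pt "0 0 0" --pt "0 0 0" --pt "0 0 0" --pt "0 0 0" --pt "0 0 0" --pt "0 0 0" --pt "0 0 0" --pt "0 0 0" --pt "0 0 0" --pt "0 0 0" --pt "0 0 0" --pt "0 0 0" --pt "0 0 0" --pt "0 0 0" --spin '[0, 0, 0, 0, 0, 0, 0, 0, 0, 0, 0, 0, 0, 0, 0, 0, 0, 0, 0, 0]'

```text
time: 16.95
tool_pos: [0.5571, 0.0313, 0.2614]
tool_rot: [-3.131, -0.001, 1.763]
contact_force: [-11.1, -4.3, 4.0]
opening: 0.0137
grip_force: 25.0
```

```bash
python3 -c "
from cell import *
print(hand_in())"
```

```text
the job is handed in; nothing more can be done
None
```

I swung the stop bar down into its catch, then held the bracket flat, square and about centred against the pad at an estimated 10 N for over 4 s. I handed the job in with it still gripped; no result came back, and I did not re-measure the thumbscrews or lens.

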